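Set the buildings of a model railway on their foundation slabs

ROBOT

A 6-joint arm with a two-finger parallel gripper is mounted at the origin on the work surface. World frame = base frame: x ahead of the robot, y to its left, z up, the work surface at z = 0. Lengths are in m, angles in rad, forces in N, time in s.
With the tool pointing down it reaches from about 0.3 to 0.775 m from the base axis. Payload 14.6 kg.
Tool frame: the origin (TCP) lies on the centre line of the jaws, within the pads' length; the fingertips stand 8 mm ahead of it and the grasp point (between the pads) lies 11 mm behind it; z points along the fingers, y is the line along which they close (so a half turn about z gives the same grasp; the last joint's range is limited). The gripper opens to 94 mm and grips with 3 to 60 N. Pads are 16 mm wide; open, the fingers measure 119 mm over their backs; the gripper's body (75 mm by 177 mm) begins 78 mm behind the grasp point.
Start: joints at [1.054, 0.3, 1.521, -0, 1.321, -0.067], TCP at [0.239, 0.495, 0.213] pointing down, gripper open.
Joint ranges: [-3.03, 3.03], [-0.79, 2.21], [0.23, 2.52], [-1.04, 4.18], [0, 3.07], [-2.55, 2.55]. Speed limits (rad/s): [2.22, 2.22, 2.57, 3.14, 3.14, 3.14].

INTERFACE

Orientations are given as a unit quaternion [w, x, y, z].
In Python, from rig import get_obs, snapshot, sign_off gives the robot as it stands.
- The arm moves only by the shell command python3 -m pendant 'ROWS' [OPENING] [FORCE]. ROWS is JSON, a list that holds one entry, the list of rows, each a list of 4 numbers: the shift along the tool's x, y, z in cm, then the turn about the tool's z in rad. A call has exactly 8 rows; each row is the pose to reach, as a shift and turn from the pose commanded when the call began, along the tool's axes at that moment; what a row does not reach only later rows make up. A row lasts 1/10 s, in which the tool goes at most 50 mm and 8.59 degrees, less where a joint would pass 70% of its speed; a pose out of reach is approached as far as the arm can. A call with a gripper value outside its range is refused whole. OPENING is the finger opening in cm, from 0 to 9.4, set as the call begins (- or left out, the last holds). The fingers move at their own pace and stop on an object; FORCE is the grip in N (left out, the last holds). Time passes only in rows, so rows that repeat a pose let the fingers close, or fill a call up. It gives the time, the measured TCP pose, the force, the opening and the grip force at its end, in the units of the state.
- get_obs(): the state, without advancing time (a new reading comes with each control period).
- snapshot(name): name is "side" or "top"; returns a dict with "image" (384x512x3 uint8, red, green, blue), "fx", "fy", "cx", "cy" (pixels), "T" (4x4, takes a point from camera to world coordinates). Camera axes: x right, y down, z forward; pixel columns grow to the right and rows downward; lengths in m; the calibration is good to about 2 mm. A picture is of the moment at which its call begins. There is no depth.
- sign_off(): hands the job in; it is judged then, once.
The state is a dict: "clock": time; "qpos": joint angles; "dq": joint speeds; "effort": joint torques, N m; "tool_pos": TCP position; "eef_rot": TCP orientation; "force": force on the tool from outside, world axes, zero at the start; "wrist_torque": the same for the moment, N m; "finger_gap": opening from 0.0 (shut) to 1.0 (fully open); "finger_force": force on a finger pad.
Only numpy, scipy, OpenCV 4.12 (cv2) and the standard library are available. Lean on these libraries where they do the work, as an engineer would, in place of code of your own. Each camera call takes 0.05 s, during which the arm holds its last target. There are 200 camera calls.

TASK

Put the four loose model buildings (brewery hall, coal bunker, silo, L-shaped hotel) on the layout: stand each one upright on the foundation slab whose outline matches its footprint, centred with an even border all round and square to the slab's edges, the hotel's low annex over the side part of the L. Set them down without dropping or toppling any, and leave the engine and the wagon standing where they are on the curve.

Things in the scene. Friction and masses are not known exactly. Their poses are not given: they have to be found in the camera images.
- brewhouse_center (a point): Brewery hall model, ochre with red corner strips and battlements, grey roof. Footprint 112 (x) x 56 (y) mm, a plinth 5 mm high; walls 106 x 50 mm (53 over the red strips) to 70 mm height, skylight and vents on the roof to 80 mm. Point: on the vertical centre line, 33 mm above the underside; z up. Grip across the 50 mm width, about 45 mm above the underside. 0.09 to 0.18 kg.
- bunker_center (a point): Coal bunker model: orange square hopper on four black legs. Base plate 60 x 60 x 4 mm; hopper 50 x 50 mm from 40 to 86 mm height (54 at the black rim, 86 to 92 mm), coal on top to 98 mm. Point: on the centre line, 63 mm above the underside; z up, a yellow chute on the -x face, 5 mm proud: grip across y, about 65 mm above the underside. 0.05 to 0.12 kg.
- silo_center (a point): Round green silo model on four short black legs. Base disc 60 mm across, 4 mm thick; green drum 48 mm across from 34 to 98 mm height, cone roof to 111 mm, thin ladder. Point: on the axis, 66 mm above the underside; z up. Grip the drum from any side, about 70 mm above the underside. 0.05 to 0.12 kg.
- hotel_center (a point): Grey L-shaped hotel model with white bands. Main block 42 (x) x 84 (y) x 80 mm high (46 across the roof edge), hut on the roof to 90 mm; low annex with brown roof, 32 mm high, at x 21 to 57, y 2 to 42 mm. Point: on the main block's centre line, 40 mm above the underside; z up. Grip the main block across x about 60 mm above the underside, clear of the annex roof. 0.09 to 0.18 kg.
- slab_oblong: Oblong pale-grey foundation slab, 132 (x) x 76 (y) x 4 mm, fixed; a dark patch 112 x 56 mm on it shows the footprint it is made for. Origin: centre of the underside, on the table; z up. (Fixed model trees up to 90 mm high, and a small loose van, stand between and beyond the slabs.)
- slab_square: Square pale-grey foundation slab, 80 x 80 x 4 mm, fixed, with a dark patch 60 x 60 mm. Origin: centre of the underside; z up.
- slab_round: Round pale-grey foundation slab, 80 mm across, 4 mm thick, fixed, with a dark patch 60 mm across. Origin: centre of the underside; z up.
- slab_L: L-shaped pale-grey foundation slab, 4 mm thick, fixed: main part 62 (x) x 104 (y) mm, side part at x 31 to 67, y -8 to 52 mm; its dark patch is the hotel's footprint (main 42 x 84 mm, annex x 21 to 57, y 2 to 42 mm). Origin: underside, centre of the main part; axes as the hotel's when it stands right.
- loco_center (a point): Small steam engine, black boiler, green cab, red frame, loose on the curved track between buildings and slabs: 120 mm long, 35 mm wide, reaching 66 mm above the table. To be left alone. Point: its middle, 35 mm above the table; x along its length, z up.
- wagon_center (a point): Brown covered goods wagon, loose on the curved track next to the engine: 120 mm long, 35 mm wide, reaching 61 mm above the table. To be left alone. Point: its middle, 35 mm above the table; x along its length, z up.

How it is judged:
At the end, for the whole second after the job is handed in: Each building stands at rest on its matching slab: centre line within 10 mm of the slab origin, height within 3 mm, tilt under 0.06 rad; hall (either way round), bunker (any quarter turn) and hotel (annex on the side part, within 22 mm) within 0.2 rad of the slab's axes; silo at any angle (horizontal distance between brewhouse_center and slab_oblong below 0.01 m and height (world z) of brewhouse_center between 0.034 and 0.04 m and angle between each of brewhouse_center, bunker_center, silo_center, hotel_center's own z axis and vertical below 0.06 rad and linear speed of each of brewhouse, bunker, silo, hotel below 0.02 m/s and angle between the x axis of brewhouse_center and the x axis of slab_oblong, either way round below 0.2 rad and horizontal distance between bunker_center and slab_square below 0.01 m and height (world z) of bunker_center between 0.064 and 0.07 m and (angle between the x axis of bunker_center and the x axis of slab_square, either way round below 0.2 rad or angle between the x axis of bunker_center and the y axis of slab_square, either way round below 0.2 rad) and horizontal distance between silo_center and slab_round below 0.01 m and height (world z) of silo_center between 0.067 and 0.073 m and horizontal distance between hotel_center and slab_L below 0.01 m and height (world z) of hotel_center between 0.041 and 0.047 m and angle between the x axis of hotel_center and the x axis of slab_L, either way round below 0.2 rad and horizontal distance between hotel_annex and slab_L_annex below 0.022 m); the robot touches nothing.
It fails at once if the engine on the curve is shifted more than 15 mm or tipped over (distance of loco_center from where it was at the start of the episode above 0.015 m or angle between loco_center's own z axis and vertical above 0.35 rad).
It fails at once if the wagon on the curve is shifted more than 15 mm or tipped over (distance of wagon_center from where it was at the start of the episode above 0.015 m or angle between wagon_center's own z axis and vertical above 0.35 rad).
It fails at once if a building is dropped or knocked over (moves faster than 0.5 m/s without being held) ((linear speed of brewhouse above 0.5 m/s and contact force between the fingers and brewhouse below 0.05 N) or (linear speed of bunker above 0.5 m/s and contact force between the fingers and bunker below 0.05 N) or (linear speed of silo above 0.5 m/s and contact force between the fingers and silo below 0.05 N) or (linear speed of hotel above 0.5 m/s and contact force between the fingers and hotel below 0.05 N)).
It also fails if it takes over 118 s, if anything falls off the work surface, if the arm or the gripper's body presses on something with over 40 N, if the wrist force passes 120 N, or if a joint passes its speed limit or range.

## Working session

There is one attempt and no reset: what is moved stays moved. The work goes in short steps, Python scripts to look and compute and a shell command to move; the robot and the scene stay as the last step left them, time stands still between calls to the robot, and variables do not carry over. Pictures are saved under pics/ and viewed, at most 14 in all, crops included, and the job is handed in when it is done.

```bash
ls; mkdir -p pics
python3 - <<'E'
from rig import get_obs,snapshot
import cv2,numpy as np
for n in("top","side"):
    s=snapshot(n);cv2.imwrite(f"pics/{n}0.png",cv2.resize(s["image"][:,:,::-1],(800,600),interpolation=cv2.INTER_CUBIC))
    np.savez(f"{n}0.npz",**s);print(n,s["fx"],s["fy"],s["cx"],s["cy"],np.round(s["T"],3).tolist())
o=get_obs();print(o["clock"],o["tool_pos"],o["eef_rot"])
E
```

```text
pics
top 406.05799943813423 406.05799943813423 257.219114851773 190.50074664418852 [[0.019, -0.989, 0.146, 0.366], [-1.0, -0.019, -0.0, 0.008], [0.003, -0.146, -0.989, 1.208], [0.0, 0.0, 0.0, 1.0]]
side 361.08247253051746 361.08247253051746 251.5918376355428 190.95660627124826 [[0.948, -0.178, 0.263, 0.262], [-0.318, -0.526, 0.789, -0.834], [-0.002, -0.832, -0.555, 0.666], [0.0, 0.0, 0.0, 1.0]]
0.1 [0.23903417 0.49510513 0.21294659] [-1.48456788e-04  2.23007805e-01  9.74816531e-01 -4.76064326e-04]
```

View pics/top0.png

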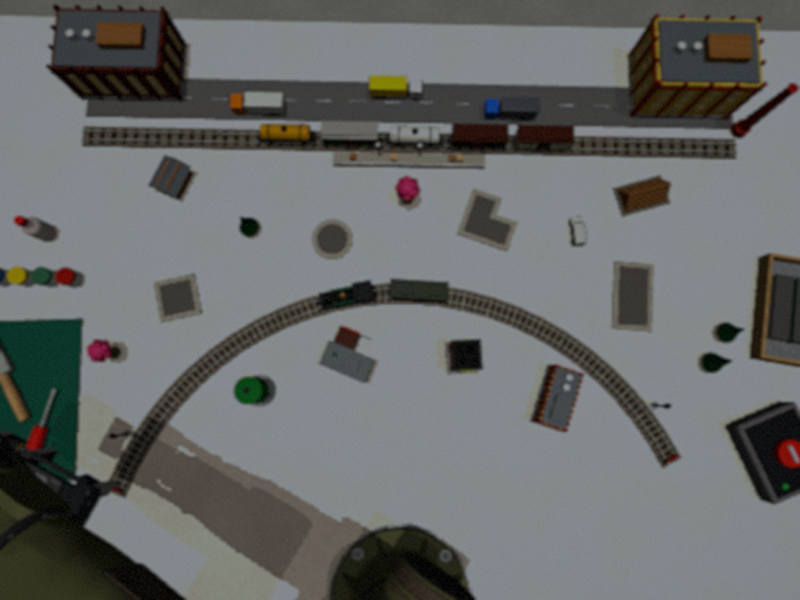

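View pics/side0.png

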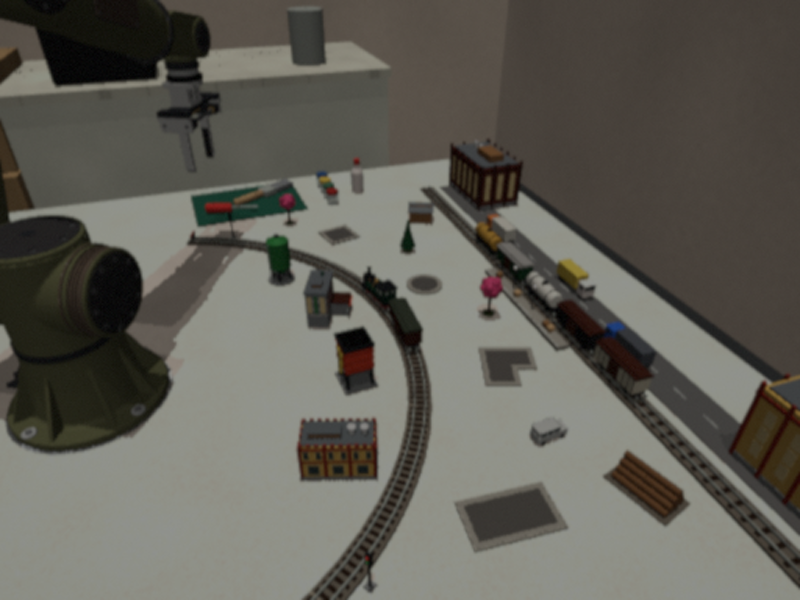

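The top view shows the slabs as square (178,297), round (332,239), L (487,220) and oblong (632,296). The buildings are silo (251,390), hotel (348,355), bunker (464,355) and hall (557,397). The engine and wagon stand at about (347,294) and (419,291). I'll enlarge both halves.

```bash
cat > h.py <<'E'
import numpy as np,cv2
def load(n): return dict(np.load(n,allow_pickle=True))
def px2w(s,u,v,z):
    T=s["T"];d=T[:3,:3]@np.array([(u-s["cx"])/s["fx"],(v-s["cy"])/s["fy"],1.]);o=T[:3,3]
    return (o+d*(z-o[2])/d[2])[:2]
def w2px(s,p):
    T=s["T"];c=T[:3,:3].T@(np.array(p)-T[:3,3]);return np.array([s["fx"]*c[0]/c[2]+s["cx"],s["fy"]*c[1]/c[2]+s["cy"]])
def crop(s,x0,y0,w,h,f,name):
    im=s["image"][y0:y0+h,x0:x0+w,::-1];im=cv2.resize(im,None,fx=f,fy=f,interpolation=cv2.INTER_CUBIC)
    im=cv2.convertScaleAbs(im,alpha=1.4)
    for k in range(0,w,10):cv2.line(im,(k*f,0),(k*f,6 if k%50 else 14),(0,0,255),1)
    for k in range(0,h,10):cv2.line(im,(0,k*f),(6 if k%50 else 14,k*f),(0,0,255),1)
    cv2.imwrite(name,im)
E
python3 - <<'E'
from h import *
s=load("top0.npz")
crop(s,95,135,160,120,5,"pics/L.png");crop(s,270,115,160,120,5,"pics/R0.png");crop(s,270,165,160,120,5,"pics/R.png")
# slab patches by threshold
g=cv2.cvtColor(s["image"],cv2.COLOR_RGB2GRAY)
for n,(u,v),r in(("sq",(114,190),22),("rd",(212,153),18),("L",(312,141),26),("ob",(405,190),28)):
    m=np.zeros_like(g);m[v-r:v+r,u-r:u+r]=255
    b=((g<95)&(m>0)).astype(np.uint8)
    k,l,st,c=cv2.connectedComponentsWithStats(b);i=l[v,u]
    cs=cv2.findContours((l==i).astype(np.uint8),cv2.RETR_EXTERNAL,cv2.CHAIN_APPROX_NONE)[0][0]
    W=np.array([px2w(s,*p,0.004) for p in cs[:,0]],np.float32)*1000
    print(n,g[v,u],i,st[i],cv2.minAreaRect(W), px2w(s,*c[i],.004))
E
```

```text
sq 53 2 [101 178  25  25 464] ((537.1481323242188, 440.48406982421875), (66.4695053100586, 64.96670532226562), 13.080212593078613) [0.53711038 0.44069211]
rd 57 1 [202 143  21  20 336] ((658.3438110351562, 147.45916748046875), (59.17971420288086, 60.992733001708984), 1.1233935356140137) [0.65845683 0.14732136]
L 55 1 [296 124  31  33 597] ((703.3778076171875, -160.38424682617188), (88.8253402709961, 83.78944396972656), 71.97374725341797) [ 0.6992348  -0.15268555]
ob 53 1 [394 169  23  41 790] ((557.2862548828125, -435.97833251953125), (63.524410247802734, 119.0633773803711), 86.53634643554688) [ 0.55747071 -0.43519995]
```

View pics/L.png

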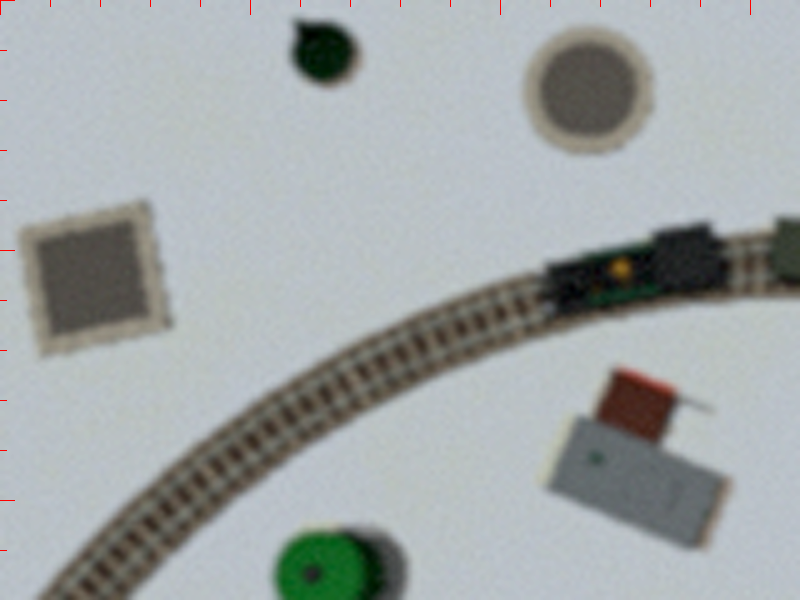

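View pics/R.png

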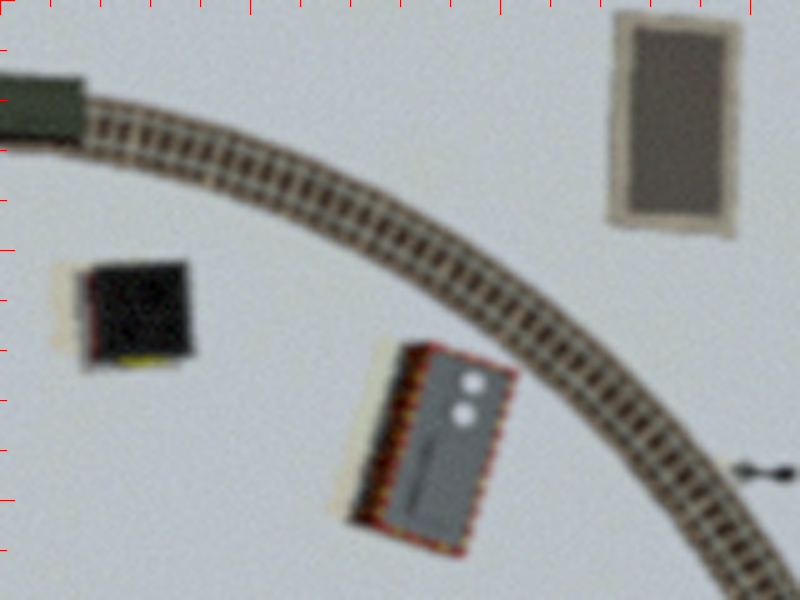

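View pics/R0.png

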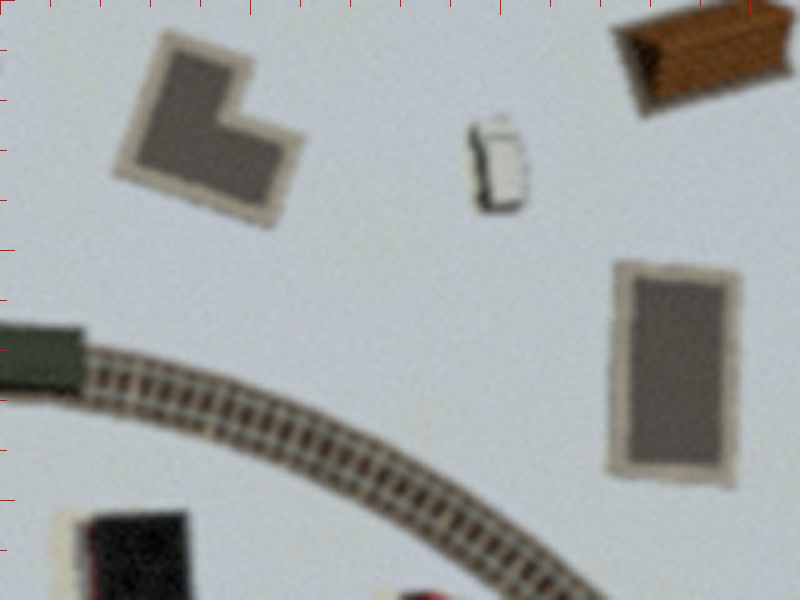

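```bash
cat > fit.py <<'E'
from h import *
from scipy.optimize import least_squares
s=load("top0.npz");t=load("side0.npz")
O={"L":(95,135),"R":(270,165),"R0":(270,115)}
def fit(c,loc,z,px,g,scale=True):
    P=np.array([[O[c][0]+(a+.5)/5-.5,O[c][1]+(b+.5)/5-.5] for a,b in px]);loc=np.array(loc)/1000.
    def r(q):
        k=q[3] ; C,S=np.cos(q[2]),np.sin(q[2])
        return np.concatenate([w2px(s,[q[0]+k*(C*x-S*y),q[1]+k*(S*x+C*y),z])-p for (x,y),p in zip(loc,P)])
    R=least_squares(r,[*g,1.]);return R.x,np.abs(R.fun).max()
def rect(a,b): return [(-a,b),(a,b),(a,-b),(-a,-b)]   # image: bottom-left, top-left, top-right, bottom-right
F={
"slab_sq":fit("L",rect(40,40),.004,[(43,355),(20,229),(147,202),(173,326)],(.54,.44,.2)),
"slab_rd":fit("L",rect(40,40),.004,[(525,154),(525,26),(653,26),(653,154)],(.65,.15,0)),
"slab_L":fit("R0",[(-31,-52),(31,-52),(67,-8),(67,52),(-31,52)],.004,[(273,228),(304,136),(255,60),(168,30),(115,175)],(.7,-.15,-.35)),
"slab_ob":fit("R",rect(66,38),.004,[(609,221),(617,11),(741,21),(735,237)],(.55,-.43,0)),
"hall":fit("R",rect(54,26.5),.070,[(372,527),(430,343),(518,372),(463,555)],(.4,-.25,-.3)),
"bunker":fit("R",rect(27,27),.092,[(94,362),(93,267),(187,263),(190,356)],(.43,-.1,0)),
"hotel":fit("L",rect(23,44),.080,[(550,487),(578,417),(727,480),(700,548)],(.45,.1,-.35))}
hsv=cv2.cvtColor(s["image"],cv2.COLOR_RGB2HSV);m=cv2.inRange(hsv,(45,120,30),(80,255,255));m[:235]=0;m[265:]=0;m[:,:145]=0;m[:,185:]=0
(c,rad)=cv2.minEnclosingCircle(cv2.findNonZero(m))
if __name__=="__main__":
    for k,(q,e) in F.items(): print(k,np.round(q[:2],4),"yaw",round(q[2],3),"k",round(q[3],3),"res",round(e,2))
    print("silo circ",c,rad,px2w(s,*c,.098),"apex",px2w(s,157.4,249.8,.111))
    si=px2w(s,157.4,249.8,.111)
    im=cv2.resize(t["image"][:,:,::-1],None,fx=3,fy=3,interpolation=cv2.INTER_CUBIC)
    B={"hall":(rect(53,26.5),.070),"bunker":(rect(27,27),.092),"hotel":(rect(21,42),.080),"hall0":(rect(56,28),0),"bunker0":(rect(30,30),0),"hotel0":(rect(21,42),0),"slab_sq":(rect(40,40),.004),"slab_ob":(rect(66,38),.004),"slab_L":([(-31,-52),(31,-52),(31,-8),(67,-8),(67,52),(-31,52)],.004)}
    for n,(l,z) in B.items():
        q=F[n.rstrip("0")][0];C,S=np.cos(q[2]),np.sin(q[2])
        pp=[w2px(t,[q[0]+(C*x-S*y)/1000,q[1]+(S*x+C*y)/1000,z])*3+1 for x,y in l]
        cv2.polylines(im,[np.int32(pp)],True,(255,255,0),1)
    for (x,y),r,z in((si,.030,0),(si,.024,.098),(F["slab_rd"][0][:2],.04,.004)):
        pp=[w2px(t,[x+r*np.cos(a),y+r*np.sin(a),z])*3+1 for a in np.linspace(0,6.28,40)]
        cv2.polylines(im,[np.int32(pp)],True,(255,255,0),1)
    cv2.imwrite("pics/ov.png",cv2.convertScaleAbs(im[400:1000,330:1130],alpha=1.3))
E
python3 fit.py
```

```text
slab_sq [0.537  0.4375] yaw 0.249 k 0.973 res 0.25
slab_rd [0.6581 0.1462] yaw 0.027 k 0.984 res 0.32
slab_L [ 0.6859 -0.1554] yaw -0.323 k 0.976 res 0.49
slab_ob [ 0.5575 -0.4348] yaw -0.072 k 0.985 res 0.49
hall [ 0.3611 -0.2769] yaw -0.311 k 0.982 res 0.34
bunker [ 0.4322 -0.1053] yaw 0.049 k 0.96 res 0.38
hotel [0.4174 0.1023] yaw -0.367 k 0.992 res 1.14
silo circ (159.88095092773438, 250.1904754638672) 9.43675708770752 [0.36217805 0.26788411] apex [0.36313424 0.27152116]
```

View pics/ov.png

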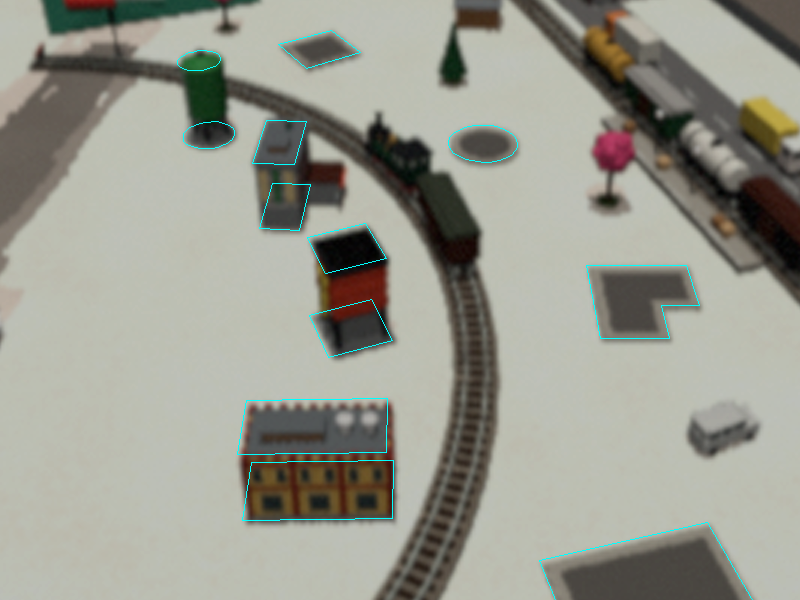

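The overlay fits the hall, bunker, hotel and slabs. The silo drum sits about 6 px right of its outline, so I'll use the circle estimate (0.363, 0.268). I'll start with the silo.

```bash
cat > go.py <<'E'
import sys,numpy as np
from rig import get_obs
from scipy.spatial.transform import Rotation as Ro
o=get_obs();w,x,y,z=o["eef_rot"];R=Ro.from_quat([x,y,z,w]).as_matrix();p=np.array(o["tool_pos"])
psi=np.arctan2(R[1,1],R[0,1])
print("clk",round(o["clock"],2),"tcp",np.round(p,4),"psi",round(psi,3),"q",np.round(o["qpos"],2),"gap mm",round(94*o["finger_gap"],1),"ff",np.round(o["finger_force"],1),"tilt",np.round(R[:2,2],4))
for a in sys.argv[1:]:
    t=np.array([float(v) for v in a.split(",")]);d=R.T@(t[:3]-p)*100
    tw=0
    if len(t)>3: tw=-((t[3]-psi+np.pi/2)%np.pi-np.pi/2)
    print(a,"-> shift",np.round(d,2),"turn",round(tw,3))
E
python3 go.py 0.363,0.268,0.16 0.363,0.268,0.059
```

```text
clk 0.1 tcp [0.239  0.4951 0.2129] psi 1.121 q [ 1.05  0.3   1.52  0.    1.32 -0.07] gap mm 93.8 ff 0.0 tilt [-0.0005 -0.0009]
0.363,0.268,0.16 -> shift [-21.04 -15.06   5.31] turn 0
0.363,0.268,0.059 -> shift [-21.04 -15.05  15.41] turn 0
```

```bash
python3 -m pendant '[[[-2,-1.5,0,0],[-5,-3.6,1,0],[-9,-6.5,2,0],[-13,-9.3,3,0],[-17,-12.2,4.5,0],[-20,-14.3,5.3,0],[-21,-15.1,5.3,0],[-21,-15.1,5.3,0]]]' 9.4 12; python3 go.py 0.363,0.268,0.059
python3 - <<'E'
from h import *
from rig import snapshot
s=snapshot("side");im=cv2.resize(s["image"][90:240,100:300,::-1],None,fx=4,fy=4,interpolation=cv2.INTER_CUBIC)
cv2.imwrite("pics/a1.png",im)
E
```

```text
clock: 0.9
tool_pos: [0.3631, 0.2671, 0.1605]
eef_rot: [-0.0, 0.224, 0.975, -0.0]
force: [-0.1, 0.4, 0.2]
finger_gap: 0.998
finger_force: 0.0
clk 0.9 tcp [0.3631 0.2671 0.1605] psi 1.119 q [ 0.55  0.13  1.85  0.    1.15 -0.57] gap mm 93.8 ff 0.0 tilt [-0.0002 -0.0001]
0.363,0.268,0.059 -> shift [ 0.05  0.08 10.15] turn 0
```

View pics/a1.png

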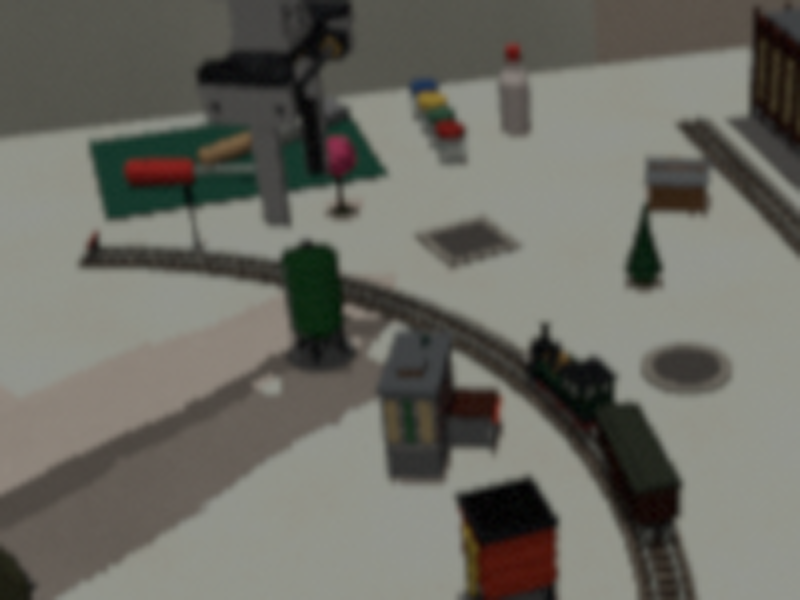

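Run:
```python
from h import *
t=load("side0.npz")
for p in[(.363,.268),(.363,.272),(.366,.268)]:
    print(p,[(w2px(t,[*p,z])-[100,90])*4 for z in(.111,.066,0)])
```

```text
(0.363, 0.268) [array([302.87554087, 240.76839651]), array([309.12656252, 288.07637254]), array([317.84839965, 354.08357663])]
(0.363, 0.272) [array([302.14895033, 238.67774544]), array([308.39868865, 285.90691666]), array([317.11984529, 351.81255611])]
(0.366, 0.268) [array([306.48504374, 240.23686142]), array([312.65873508, 287.52523708]), array([321.27295089, 353.50720012])]
```

```bash
python3 go.py 0.366,0.268,0.059; python3 -m pendant '[[[-0.1,0,1,0],[-0.2,0.1,3,0],[-0.2,0.2,5,0],[-0.2,0.2,7,0],[-0.2,0.2,8.5,0],[-0.2,0.2,9.6,0],[-0.2,0.2,10.1,0],[-0.2,0.2,10.1,0]]]' 9.4; python3 -m pendant '[[[0,0,0,0],[0,0,0,0],[0,0,0,0],[0,0,0,0],[0,0,0,0],[0,0,0,0],[0,0,0,0],[0,0,0,0]]]' 4 12; python3 go.py
```

```text
clk 0.95 tcp [0.3627 0.2682 0.1607] psi 1.12 q [ 0.56  0.13  1.85  0.    1.15 -0.56] gap mm 94.1 ff 0.0 tilt [0.0002 0.0003]
0.366,0.268,0.059 -> shift [-0.3   0.13 10.17] turn 0
clock: 1.75
tool_pos: [0.3649, 0.2693, 0.059]
eef_rot: [-0.0, 0.223, 0.975, -0.0]
force: [-0.0, 0.1, 0.1]
finger_gap: 1.0
finger_force: 0.0
clock: 2.55
tool_pos: [0.3653, 0.269, 0.0595]
eef_rot: [0.0, 0.223, 0.975, 0.0]
force: [0.6, -0.2, 0.7]
finger_gap: 0.507
finger_force: 12.0
clk 2.55 tcp [0.3653 0.269  0.0595] psi 1.121 q [ 0.55  0.29  1.93  0.    0.92 -0.57] gap mm 47.6 ff 12.0 tilt [0.0002 0.0001]
```

```bash
python3 -m pendant '[[[0,0,-0.5,0],[0,0,-2,0],[0,0,-4,0],[0,0,-6,0],[0,0,-8,0],[0,0,-9.5,0],[0,0,-10.5,0],[0,0,-10.5,0]]]' ; python3 go.py 0.6581,0.1462,0.164 0.6581,0.1462,0.064
```

```text
clock: 3.35
tool_pos: [0.3656, 0.2691, 0.1655]
eef_rot: [0.001, 0.223, 0.975, 0.001]
force: [-0.6, -0.1, -0.8]
finger_gap: 0.51
finger_force: 12.0
clk 3.35 tcp [0.3656 0.2691 0.1655] psi 1.121 q [ 0.55  0.13  1.84 -0.    1.17 -0.57] gap mm 47.9 ff 12.0 tilt [0.0016 0.0009]
0.6581,0.1462,0.164 -> shift [-31.69   1.65   0.18] turn 0
0.6581,0.1462,0.064 -> shift [-31.68   1.63  10.18] turn 0
```

```bash
python3 -m pendant '[[[-1.5,0.1,0,0],[-4.5,0.2,0,0],[-8,0.4,0,0],[-12,0.6,0,0],[-16,0.8,0,0],[-20,1,0,0],[-24,1.2,0,0],[-28,1.4,0,0]]]';python3 -m pendant '[[[-2,0.1,0,0],[-3.3,0.2,0,0],[-3.7,0.2,0,0],[-3.7,0.2,0,0],[-3.7,0.2,2,0],[-3.7,0.2,4,0],[-3.7,0.2,5,0],[-3.7,0.2,5,0]]]'; python3 go.py 0.6581,0.1462,0.064
python3 - <<'E'
from h import *
from rig import snapshot
s=snapshot("side");np.savez("s2.npz",**s);im=cv2.resize(s["image"][90:240,150:350,::-1],None,fx=4,fy=4,interpolation=cv2.INTER_CUBIC)
cv2.imwrite("pics/a2.png",cv2.convertScaleAbs(im,alpha=1.4))
for z in(.099,.066,0): print((w2px(s,[.6581,.1462,.0+z+.054])-[150,90])*4)
E
```

```text
clock: 4.15
tool_pos: [0.6252, 0.158, 0.1628]
eef_rot: [-0.001, 0.223, 0.975, -0.0]
force: [-1.1, 0.8, -0.2]
finger_gap: 0.511
finger_force: 12.0
clock: 4.95
tool_pos: [0.6568, 0.1456, 0.1131]
eef_rot: [-0.001, 0.223, 0.975, -0.0]
force: [0.2, -0.6, -1.2]
finger_gap: 0.507
finger_force: 12.0
clk 4.95 tcp [0.6568 0.1456 0.1131] psi 1.121 q [ 0.16  0.66  1.23 -0.    1.25 -0.96] gap mm 47.7 ff 12.0 tilt [-0.0025 -0.0004]
0.6581,0.1462,0.064 -> shift [-0.1   0.12  4.9 ] turn 0
[487.71883291 206.00176382]
[486.51981297 242.65470432]
[484.23003105 312.65123854]
```

View pics/a2.png

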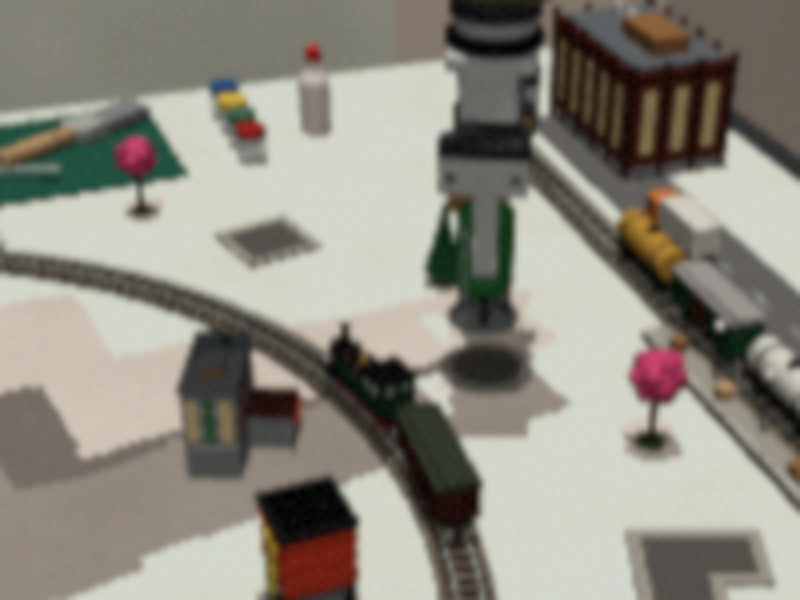

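The silo base centre is at x≈483 against 484 expected, so it is aligned. Lowering it now.

```bash
python3 -m pendant '[[[-0.1,0.05,0.7,0],[-0.1,0.1,1.6,0],[-0.1,0.1,2.6,0],[-0.1,0.1,3.5,0],[-0.1,0.1,4.2,0],[-0.1,0.1,4.6,0],[-0.1,0.1,4.8,0],[-0.1,0.1,4.9,0]]]'; python3 -m pendant '[[[0,0,0,0],[0,0,0,0],[0,0,0,0],[0,0,0,0],[0,0,0,0],[0,0,0,0],[0,0,0,0],[0,0,0,0]]]'; python3 go.py 0.6581,0.1462,0.064
```

```text
clock: 5.8
tool_pos: [0.6591, 0.146, 0.0654]
eef_rot: [0.0, 0.223, 0.975, 0.0]
force: [0.0, 0.7, -1.0]
finger_gap: 0.505
finger_force: 12.0
clock: 6.6
tool_pos: [0.659, 0.146, 0.0655]
eef_rot: [0.0, 0.223, 0.975, 0.0]
force: [-0.3, 0.5, -2.1]
finger_gap: 0.512
finger_force: 12.0
clk 6.6 tcp [0.659  0.146  0.0655] psi 1.121 q [ 0.16  0.72  1.26 -0.    1.17 -0.96] gap mm 48.1 ff 12.0 tilt [ 0. -0.]
0.6581,0.1462,0.064 -> shift [ 0.09 -0.02  0.15] turn 0
```

```bash
python3 -m pendant '[[[0,0,0.05,0],[0,0,0.1,0],[0,0,0.15,0],[0,0,0.2,0],[0,0,0.2,0],[0,0,0.2,0],[0,0,0.2,0],[0,0,0.2,0]]]'; python3 go.py
```

```text
clock: 7.4
tool_pos: [0.6591, 0.146, 0.0636]
eef_rot: [0.0, 0.223, 0.975, 0.0]
force: [-1.3, 0.5, 2.4]
finger_gap: 0.508
finger_force: 12.0
clk 7.4 tcp [0.6591 0.146  0.0636] psi 1.121 q [ 0.16  0.72  1.26  0.    1.16 -0.96] gap mm 47.7 ff 12.0 tilt [0.0002 0.    ]
```

Contact. Now release with a symmetric opening, then rise.

```bash
python3 -m pendant '[[[0,0,0,0],[0,0,0,0],[0,0,0,0],[0,0,0,0],[0,0,0,0],[0,0,0,0],[0,0,0,0],[0,0,0,0]]]' 8; python3 -m pendant '[[[0,0,-1,0],[0,0,-3,0],[0,0,-5,0],[0,0,-7,0],[0,0,-9,0],[0,0,-11,0],[0,0,-12,0],[0,0,-12,0]]]' 9.4; python3 go.py 0.4174,0.1023,0.16,-0.367 0.4174,0.1023,0.049
```

```text
clock: 8.2
tool_pos: [0.659, 0.146, 0.0634]
eef_rot: [-0.0, 0.223, 0.975, -0.0]
force: [-0.3, -0.0, -0.1]
finger_gap: 0.853
finger_force: 0.0
clock: 9.0
tool_pos: [0.6595, 0.1461, 0.1853]
eef_rot: [0.001, 0.223, 0.975, 0.001]
force: [-0.4, 0.0, -0.2]
finger_gap: 0.996
finger_force: 0.0
clk 9.0 tcp [0.6595 0.1461 0.1853] psi 1.121 q [ 0.16  0.61  1.15 -0.    1.38 -0.96] gap mm 93.6 ff 0.0 tilt [0.0028 0.0005]
0.4174,0.1023,0.16,-0.367 -> shift [ 19.91 -14.47   2.46] turn 1.488
0.4174,0.1023,0.049 -> shift [ 19.93 -14.49  13.56] turn 0
```

```bash
python3 -m pendant '[[[1,-0.7,0,0.14],[4,-2.9,0,0.28],[8,-5.8,0,0.42],[12,-8.7,0,0.56],[15,-10.9,0,0.7],[18,-13.1,0,0.84],[19.9,-14.5,0,0.98],[19.9,-14.5,0,1.12]]]'; python3 -m pendant '[[[0,0,0,0.12],[0,0,0,0.25],[0,0,0,0.37],[0,0,0,0.37],[0,0,0,0.37],[0,0,0,0.37],[0,0,0,0.37],[0,0,0,0.37]]]'; python3 go.py 0.4174,0.1023,0.049,-0.367
python3 - <<'E'
from h import *
from rig import snapshot
a=[snapshot(n)["image"][:,:,::-1] for n in("side","top")]
A=cv2.resize(a[0][110:260,150:300],(600,600),interpolation=cv2.INTER_CUBIC)[:,:400]
B=cv2.resize(a[1][150:300,170:270],(400,600),interpolation=cv2.INTER_CUBIC)
cv2.imwrite("pics/a3.png",cv2.convertScaleAbs(np.hstack([A,B]),alpha=1.3))
E
```

```text
clock: 9.8
tool_pos: [0.4144, 0.1016, 0.1829]
eef_rot: [-0.0, 0.709, 0.705, -0.0]
force: [1.0, -0.4, -0.8]
finger_gap: 1.001
finger_force: 0.0
clock: 10.6
tool_pos: [0.4168, 0.1019, 0.1834]
eef_rot: [-0.0, 0.825, 0.566, -0.0]
force: [-0.1, 0.3, 1.1]
finger_gap: 0.998
finger_force: 0.0
clk 10.6 tcp [0.4168 0.1019 0.1834] psi -0.368 q [ 0.15  0.06  1.88 -0.    1.2   0.52] gap mm 93.8 ff 0.0 tilt [-0.0001 -0.    ]
0.4174,0.1023,0.049,-0.367 -> shift [ 0.06  0.05 13.44] turn -0.001
```

View pics/a3.png

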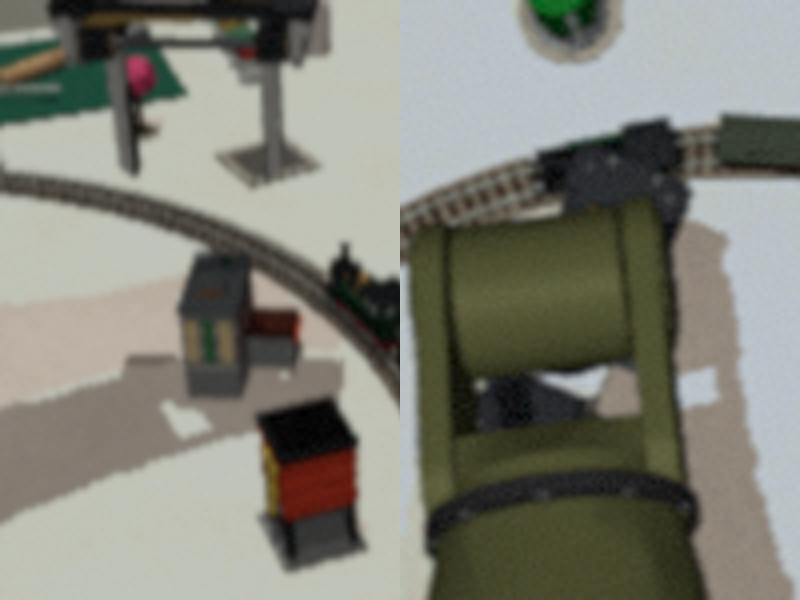

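The silo stands on its slab and the open jaws bracket the hotel. Descending to grip the hotel.

```bash
python3 -m pendant '[[[0.05,0.05,1.5,0],[0.05,0.05,4,0],[0.05,0.05,6.5,0],[0.05,0.05,9,0],[0.05,0.05,11,0],[0.05,0.05,12.5,0],[0.05,0.05,13.3,0],[0.05,0.05,13.3,0]]]'; python3 -m pendant '[[[0,0,0,0],[0,0,0,0],[0,0,0,0],[0,0,0,0],[0,0,0,0],[0,0,0,0],[0,0,0,0],[0,0,0,0]]]' 3.5 14; python3 go.py
```

```text
clock: 11.5
tool_pos: [0.4171, 0.1022, 0.0499]
eef_rot: [-0.0, 0.825, 0.565, -0.001]
force: [-0.4, 0.1, 1.0]
finger_gap: 1.002
finger_force: 0.0
clock: 12.3
tool_pos: [0.4174, 0.1022, 0.0505]
eef_rot: [0.0, 0.825, 0.565, 0.0]
force: [-0.4, -0.2, -0.4]
finger_gap: 0.447
finger_force: 14.0
clk 12.3 tcp [0.4174 0.1022 0.0505] psi -0.369 q [ 0.15  0.26  2.   -0.    0.88  0.52] gap mm 42.0 ff 14.0 tilt [0. 0.]
```

```bash
python3 -m pendant '[[[0,0,-0.5,0],[0,0,-2,0],[0,0,-4,0],[0,0,-6,0],[0,0,-8,0],[0,0,-9.5,0],[0,0,-10,0],[0,0,-10,0]]]'; python3 go.py 0.6859,-0.1554,0.150,-0.323
```

```text
clock: 13.1
tool_pos: [0.4175, 0.1022, 0.1508]
eef_rot: [0.0, 0.825, 0.565, 0.0]
force: [-0.2, -0.0, -1.0]
finger_gap: 0.446
finger_force: 14.0
clk 13.1 tcp [0.4175 0.1022 0.1508] psi -0.369 q [0.15 0.1  1.92 0.   1.12 0.52] gap mm 41.9 ff 14.0 tilt [0.0008 0.0001]
0.6859,-0.1554,0.150,-0.323 -> shift [-14.35  34.33   0.09] turn -0.046
```

```bash
python3 -m pendant '[[[-0.6,1.5,0,0],[-1.8,4.5,0,0],[-3.4,8,0,0],[-5,12,0,-0.02],[-6.7,16,0,-0.04],[-8.3,20,0,-0.05],[-10,24,0,-0.05],[-11.7,28,0,-0.05]]]'; python3 -m pendant '[[[-1.3,3.2,0,0],[-2.2,5.3,0,0],[-2.6,6.3,0,0],[-2.6,6.3,0,0],[-2.6,6.3,1.5,0],[-2.6,6.3,3,0],[-2.6,6.3,4,0],[-2.6,6.3,4,0]]]'; python3 go.py 0.6859,-0.1554,0.0545,-0.323
python3 - <<'E'
from h import *
from rig import snapshot
a=[snapshot(n)["image"][:,:,::-1] for n in("side","top")]
A=cv2.resize(a[0][130:280,240:340],(400,600),interpolation=cv2.INTER_CUBIC)
B=cv2.resize(a[1][90:240,260:360],(400,600),interpolation=cv2.INTER_CUBIC)
cv2.imwrite("pics/a4.png",cv2.convertScaleAbs(np.hstack([A,B]),alpha=1.3))
E
```

```text
clock: 13.9
tool_pos: [0.6373, -0.1104, 0.1487]
eef_rot: [-0.001, 0.811, 0.586, -0.001]
force: [0.8, 0.7, -0.6]
finger_gap: 0.447
finger_force: 14.0
clock: 14.7
tool_pos: [0.687, -0.1518, 0.1079]
eef_rot: [-0.001, 0.81, 0.586, -0.001]
force: [0.2, 0.4, -0.7]
finger_gap: 0.445
finger_force: 14.0
clk 14.7 tcp [ 0.687  -0.1518  0.1079] psi -0.319 q [-0.27  0.74  1.12 -0.    1.29  0.05] gap mm 41.9 ff 14.0 tilt [-0.0035  0.001 ]
0.6859,-0.1554,0.0545,-0.323 -> shift [-0.38  0.03  5.34] turn 0.004
```

View pics/a4.png

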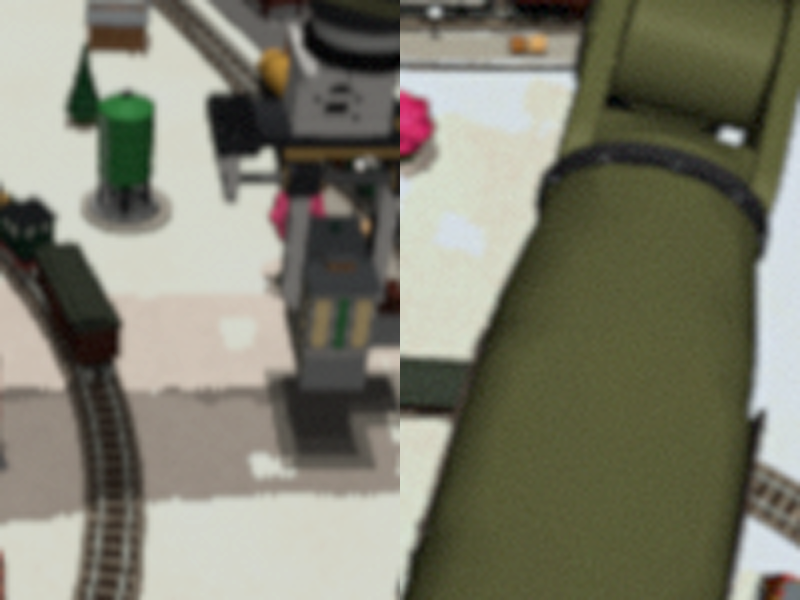

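The silo stands centred on its slab at left (127,208). The hotel hangs upright over the L slab.

```bash
python3 -m pendant '[[[-0.2,0,0.7,0],[-0.4,0,1.6,0],[-0.4,0,2.6,0],[-0.4,0,3.5,0],[-0.4,0,4.2,0],[-0.4,0,4.7,0],[-0.4,0,4.9,0],[-0.4,0,5,0]]]'; python3 -m pendant '[[[0,0,0,0],[0,0,0.1,0],[0,0,0.1,0],[0,0,0.1,0],[0,0,0.2,0],[0,0,0.2,0],[0,0,0.2,0],[0,0,0.2,0]]]'; python3 go.py 0.6859,-0.1554,0.0545,-0.323
```

```text
clock: 15.6
tool_pos: [0.6868, -0.1561, 0.0604]
eef_rot: [0.0, 0.81, 0.586, 0.0]
force: [0.1, -0.3, -1.7]
finger_gap: 0.447
finger_force: 14.0
clock: 16.4
tool_pos: [0.6868, -0.1562, 0.0585]
eef_rot: [0.0, 0.81, 0.586, -0.0]
force: [0.5, 0.1, -2.1]
finger_gap: 0.445
finger_force: 14.0
clk 16.4 tcp [ 0.6868 -0.1562  0.0585] psi -0.319 q [-0.28  0.79  1.15 -0.    1.2   0.04] gap mm 41.9 ff 14.0 tilt [-0. -0.]
0.6859,-0.1554,0.0545,-0.323 -> shift [ 0.04 -0.11  0.4 ] turn 0.004
```

```bash
python3 -m pendant '[[[0,-0.1,0.1,0],[0,-0.1,0.2,0],[0,-0.1,0.25,0],[0,-0.1,0.3,0],[0,-0.1,0.35,0],[0,-0.1,0.4,0],[0,-0.1,0.42,0],[0,-0.1,0.42,0]]]'; python3 go.py
```

```text
clock: 17.2
tool_pos: [0.6859, -0.1559, 0.0546]
eef_rot: [0.0, 0.81, 0.586, 0.0]
force: [-1.9, 1.0, 3.1]
finger_gap: 0.447
finger_force: 14.0
clk 17.2 tcp [ 0.6859 -0.1559  0.0546] psi -0.319 q [-0.28  0.79  1.16 -0.    1.19  0.04] gap mm 42.0 ff 14.0 tilt [ 0.0002 -0.0001]
```

```bash
python3 -m pendant '[[[0,0,0,0],[0,0,0,0],[0,0,0,0],[0,0,0,0],[0,0,0,0],[0,0,0,0],[0,0,0,0],[0,0,0,0]]]' 8; python3 -m pendant '[[[0,0,-1,0],[0,0,-3,0],[0,0,-5,0],[0,0,-7,0],[0,0,-9,0],[0,0,-11,0],[0,0,-12,0],[0,0,-12,0]]]' 9.4; python3 go.py 0.4322,-0.1053,0.175,-1.522
```

```text
clock: 18.0
tool_pos: [0.6859, -0.1558, 0.0542]
eef_rot: [0.0, 0.81, 0.586, 0.0]
force: [-0.9, 0.4, -0.1]
finger_gap: 0.851
finger_force: 0.0
clock: 18.8
tool_pos: [0.6863, -0.156, 0.1762]
eef_rot: [0.001, 0.81, 0.586, 0.001]
force: [0.6, -0.4, 0.3]
finger_gap: 0.999
finger_force: 0.0
clk 18.8 tcp [ 0.6863 -0.156   0.1762] psi -0.319 q [-0.28  0.68  1.05 -0.    1.41  0.04] gap mm 93.9 ff 0.0 tilt [ 0.0028 -0.0008]
0.4322,-0.1053,0.175,-1.522 -> shift [ -3.16 -25.72   0.04] turn 1.203
```

```bash
python3 -m pendant '[[[-0.2,-1.5,0,0.1],[-0.6,-5,0,0.24],[-1.1,-9,0,0.38],[-1.7,-13.5,0,0.52],[-2.2,-18,0,0.66],[-2.7,-22,0,0.8],[-3.1,-25,0,0.94],[-3.2,-25.7,0,1.08]]]'; python3 -m pendant '[[[0,0,0,0.06],[0,0,0,0.12],[0,0,0,0.12],[0,0,0,0.12],[0,0,0,0.12],[0,0,0,0.12],[0,0,0,0.12],[0,0,0,0.12]]]'; python3 go.py 0.4322,-0.1053,0.054,-1.522
python3 - <<'E'
from h import *
from rig import snapshot
a=[snapshot(n)["image"][:,:,::-1] for n in("side","top")]
A=cv2.resize(a[0][110:260,190:340],(600,600),interpolation=cv2.INTER_CUBIC)
cv2.imwrite("pics/a5.png",cv2.convertScaleAbs(A,alpha=1.3))
E
```

```text
clock: 19.6
tool_pos: [0.4291, -0.1049, 0.1736]
eef_rot: [-0.0, 0.997, 0.083, -0.001]
force: [0.7, -1.0, 0.3]
finger_gap: 0.996
finger_force: 0.0
clock: 20.4
tool_pos: [0.4318, -0.1056, 0.1742]
eef_rot: [0.0, 1.0, 0.026, -0.0]
force: [0.4, 2.3, 0.5]
finger_gap: 1.002
finger_force: 0.0
clk 20.4 tcp [ 0.4318 -0.1056  0.1742] psi -1.519 q [-0.32  0.1   1.85 -0.    1.19  1.2 ] gap mm 94.2 ff 0.0 tilt [-0. -0.]
0.4322,-0.1053,0.054,-1.522 -> shift [ 0.04 -0.03 12.02] turn 0.003
```

View pics/a5.png

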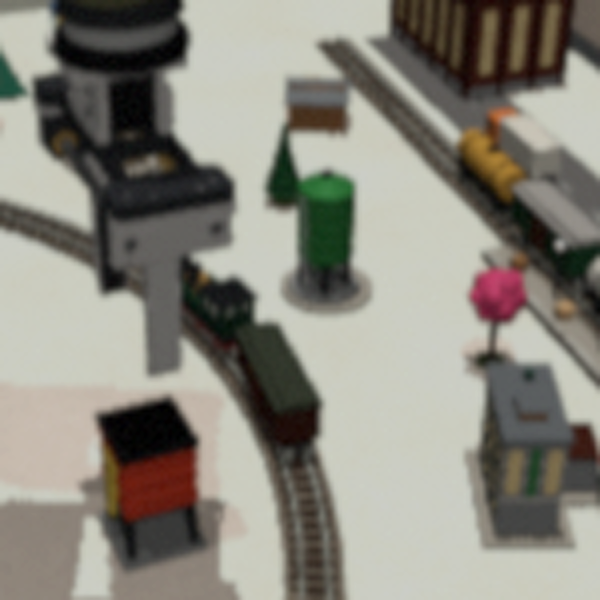

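The hotel sits on the L slab with an even border, around (525,520), and the jaws are over the bunker.

```bash
python3 -m pendant '[[[0,0,1.5,0],[0,0,4,0],[0,0,6,0],[0,0,8,0],[0,0,10,0],[0,0,11.2,0],[0,0,11.9,0],[0,0,11.9,0]]]'; python3 -m pendant '[[[0,0,0,0],[0,0,0,0],[0,0,0,0],[0,0,0,0],[0,0,0,0],[0,0,0,0],[0,0,0,0],[0,0,0,0]]]' 4 12; python3 -m pendant '[[[0,0,-0.5,0],[0,0,-2,0],[0,0,-4,0],[0,0,-6,0],[0,0,-8,0],[0,0,-9.5,0],[0,0,-10.5,0],[0,0,-10.5,0]]]'; python3 go.py 0.537,0.4375,0.16,-1.322
```

```text
clock: 21.3
tool_pos: [0.4316, -0.1056, 0.0549]
eef_rot: [-0.0, 1.0, 0.026, -0.0]
force: [-0.1, 0.5, -0.9]
finger_gap: 1.0
finger_force: 0.0
clock: 22.1
tool_pos: [0.4318, -0.1056, 0.0553]
eef_rot: [0.0, 1.0, 0.026, 0.0]
force: [0.5, -0.4, 2.4]
finger_gap: 0.533
finger_force: 12.0
clock: 22.9
tool_pos: [0.4322, -0.1058, 0.1613]
eef_rot: [0.0, 1.0, 0.026, 0.001]
force: [0.1, 0.6, -0.3]
finger_gap: 0.529
finger_force: 12.0
clk 22.9 tcp [ 0.4322 -0.1058  0.1613] psi -1.519 q [-0.32  0.12  1.87  0.    1.15  1.2 ] gap mm 49.7 ff 12.0 tilt [ 0.0018 -0.0006]
0.537,0.4375,0.16,-1.322 -> shift [ 13.28 -53.71   0.12] turn -0.197
```

```bash
python3 -m pendant '[[[0.4,-1.5,-0.2,0],[1,-4,-0.5,0],[2,-8,-0.5,0],[3,-12,-0.5,-0.02],[4,-16,-0.5,-0.04],[5,-20,-0.5,-0.06],[6,-24,-0.5,-0.08],[7,-28,-0.5,-0.1]]]'; python3 -m pendant '[[[0.6,-4,0,0],[1.2,-8,0,0],[1.8,-12,0,0],[2.4,-16,0,0],[3,-20,0,-0.03],[3.4,-22.8,0,-0.06],[3.6,-24,0,-0.1],[3.6,-24,0,-0.1]]]'; python3 go.py 0.537,0.4375,0.11,-1.322
```

```text
clock: 23.7
tool_pos: [0.4869, 0.1793, 0.1643]
eef_rot: [0.0, 0.997, 0.076, -0.001]
force: [0.6, -0.5, -0.3]
finger_gap: 0.533
finger_force: 12.0
clock: 24.5
tool_pos: [0.486, 0.4208, 0.1639]
eef_rot: [0.0, 0.992, 0.127, -0.001]
force: [0.5, -0.2, -0.0]
finger_gap: 0.536
finger_force: 12.0
clk 24.5 tcp [0.486  0.4208 0.1639] psi -1.316 q [ 0.66  0.55  1.29 -0.    1.31  1.97] gap mm 50.4 ff 12.0 tilt [-0.0013 -0.001 ]
0.537,0.4375,0.11,-1.322 -> shift [ 5.36 -0.33  5.39] turn 0.006
```

```bash
python3 -m pendant '[[[1,-0.1,0,0],[3,-0.2,0.5,0],[4.5,-0.3,1.5,0],[5.3,-0.3,3,0],[5.3,-0.3,4.5,0],[5.3,-0.3,6,0],[5.3,-0.3,7,0],[5.3,-0.3,7,0]]]'; python3 go.py 0.537,0.4375,0.0593,-1.322
python3 - <<'E'
from h import *
from rig import snapshot
a=[snapshot(n)["image"][:,:,::-1] for n in("side","top")]
A=cv2.resize(a[0][90:190,180:280],(600,600),interpolation=cv2.INTER_CUBIC)
cv2.imwrite("pics/a6.png",cv2.convertScaleAbs(A,alpha=1.3))
E
```

```text
clock: 25.3
tool_pos: [0.5361, 0.4359, 0.0934]
eef_rot: [0.001, 0.992, 0.126, -0.001]
force: [-1.1, -0.7, -0.8]
finger_gap: 0.532
finger_force: 12.0
clk 25.3 tcp [0.5361 0.4359 0.0934] psi -1.319 q [0.63 0.72 1.18 0.   1.24 1.95] gap mm 50.0 ff 12.0 tilt [-0.0023 -0.0017]
0.537,0.4375,0.0593,-1.322 -> shift [ 0.14 -0.14  3.41] turn 0.003
```

View pics/a6.png

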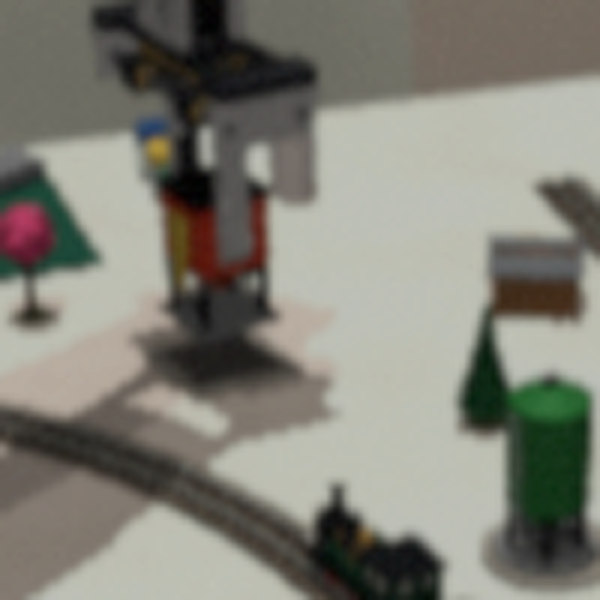

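The bunker hangs upright over its slab at (222,345). Lowering it now.

```bash
python3 -m pendant '[[[0.1,-0.1,0.5,0],[0.1,-0.1,1.2,0],[0.1,-0.1,2,0],[0.1,-0.1,2.5,0],[0.1,-0.1,2.9,0],[0.1,-0.1,3,0],[0.1,-0.1,3,0],[0.1,-0.1,3,0]]]'; python3 go.py 0.537,0.4375,0.0593,-1.322
```

```text
clock: 26.2
tool_pos: [0.5379, 0.4377, 0.0656]
eef_rot: [-0.0, 0.992, 0.126, 0.0]
force: [-0.3, -0.0, -0.0]
finger_gap: 0.538
finger_force: 12.0
clk 26.2 tcp [0.5379 0.4377 0.0656] psi -1.319 q [0.63 0.76 1.19 0.   1.2  1.95] gap mm 50.6 ff 12.0 tilt [0.0004 0.0003]
0.537,0.4375,0.0593,-1.322 -> shift [-0.09 -0.    0.63] turn 0.003
```

```bash
python3 -m pendant '[[[-0.1,0,0.15,0],[-0.1,0,0.3,0],[-0.1,0,0.4,0],[-0.1,0,0.5,0],[-0.1,0,0.55,0],[-0.1,0,0.6,0],[-0.1,0,0.65,0],[-0.1,0,0.65,0]]]'; python3 go.py 0.537,0.4375,0.0593,-1.322
```

```text
clock: 27.0
tool_pos: [0.5369, 0.4374, 0.0594]
eef_rot: [-0.0, 0.992, 0.126, 0.0]
force: [-2.3, -2.2, 4.8]
finger_gap: 0.534
finger_force: 12.0
clk 27.0 tcp [0.5369 0.4374 0.0594] psi -1.319 q [ 0.63  0.76  1.2  -0.    1.18  1.95] gap mm 50.2 ff 12.0 tilt [0.0005 0.0002]
0.537,0.4375,0.0593,-1.322 -> shift [ 0.01 -0.    0.01] turn 0.003
```

```bash
python3 -m pendant '[[[0,0,0,0],[0,0,0,0],[0,0,0,0],[0,0,0,0],[0,0,0,0],[0,0,0,0],[0,0,0,0],[0,0,0,0]]]' 8; python3 -m pendant '[[[0,0,-1,0],[0,0,-3,0],[0,0,-5,0],[0,0,-7,0],[0,0,-9,0],[0,0,-11,0],[0,0,-12,0],[0,0,-12,0]]]' 9.4; python3 go.py 0.3611,-0.2769,0.15,-1.882
```

```text
clock: 27.8
tool_pos: [0.5368, 0.4374, 0.0587]
eef_rot: [-0.0, 0.992, 0.126, -0.0]
force: [0.1, 0.2, -0.0]
finger_gap: 0.857
finger_force: 0.0
clock: 28.6
tool_pos: [0.5372, 0.4377, 0.1806]
eef_rot: [-0.001, 0.992, 0.126, 0.001]
force: [-0.2, -0.8, -0.2]
finger_gap: 0.998
finger_force: 0.0
clk 28.6 tcp [0.5372 0.4377 0.1806] psi -1.319 q [ 0.63  0.65  1.09 -0.    1.4   1.95] gap mm 93.8 ff 0.0 tilt [0.0022 0.0016]
0.3611,-0.2769,0.15,-1.882 -> shift [-34.87  64.82   2.91] turn 0.563
```

```bash
python3 -m pendant '[[[-1,2,0,0.05],[-3,5.5,0,0.1],[-5.4,10,0,0.15],[-7.5,14,0,0.2],[-9.7,18,0,0.25],[-11.8,22,0,0.3],[-14,26,0,0.35],[-16.1,30,0,0.4]]]'; python3 go.py 0.3611,-0.2769,0.15,-1.882
```

```text
clock: 29.4
tool_pos: [0.4544, 0.1051, 0.1779]
eef_rot: [0.0, 0.997, -0.075, -0.001]
force: [1.6, -0.2, 0.5]
finger_gap: 0.998
finger_force: 0.0
clk 29.4 tcp [0.4544 0.1051 0.1779] psi -1.721 q [ 0.15  0.15  1.79 -0.    1.2   1.87] gap mm 93.8 ff 0.0 tilt [-0.0011 -0.0002]
0.3611,-0.2769,0.15,-1.882 -> shift [-3.51 39.16  2.81] turn 0.161
```

```bash
python3 -m pendant '[[[-0.3,4,0,0.03],[-0.7,8.5,0,0.06],[-1.1,13,0,0.09],[-1.5,17.5,0,0.12],[-2,22,0,0.15],[-2.4,26.5,0,0.16],[-2.8,31,0,0.16],[-3.1,34.5,0.5,0.16]]]'; python3 -m pendant '[[[-0.2,2.5,1,0],[-0.4,4,2,0],[-0.4,4.4,2.3,0],[-0.4,4.4,2.3,0],[-0.4,4.4,2.3,0],[-0.4,4.4,2.3,0],[-0.4,4.4,2.3,0],[-0.4,4.4,2.3,0]]]'; python3 go.py 0.3611,-0.2769,0.034,-1.882
python3 - <<'E'
from h import *
from rig import snapshot
a=[snapshot(n)["image"][:,:,::-1] for n in("side","top")]
A=cv2.resize(a[0][190:330,150:290],(600,600),interpolation=cv2.INTER_CUBIC)
cv2.imwrite("pics/a7.png",cv2.convertScaleAbs(A,alpha=1.3))
E
```

```text
clock: 30.2
tool_pos: [0.373, -0.232, 0.1735]
eef_rot: [0.0, 0.988, -0.154, 0.0]
force: [0.2, 0.4, 0.2]
finger_gap: 1.002
finger_force: 0.0
clock: 31.0
tool_pos: [0.3571, -0.2704, 0.151]
eef_rot: [0.0, 0.988, -0.153, 0.0]
force: [-0.0, -0.4, 0.7]
finger_gap: 1.001
finger_force: 0.0
clk 31.0 tcp [ 0.3571 -0.2704  0.151 ] psi -1.878 q [-0.73  0.14  1.87  0.    1.13  1.15] gap mm 94.1 ff 0.0 tilt [ 0.0003 -0.0003]
0.3611,-0.2769,0.034,-1.882 -> shift [ 0.57  0.5  11.7 ] turn 0.004
```

View pics/a7.png

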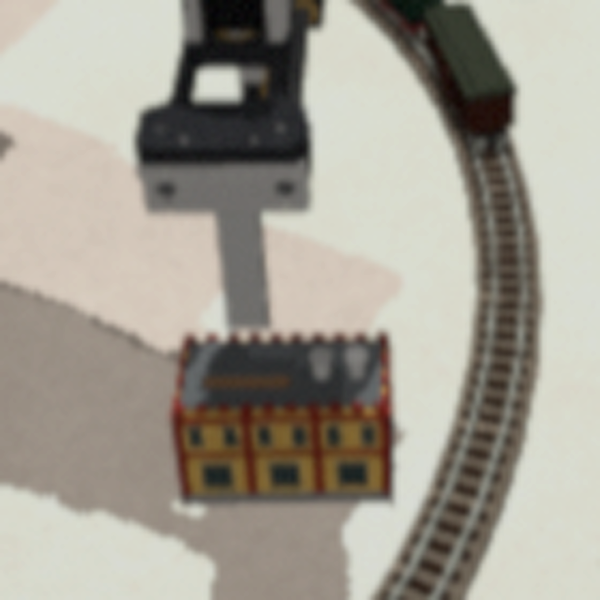

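The hall sits under the jaws, with its near wall at rows 410–495. Descending with the 5 mm correction.

```bash
python3 -m pendant '[[[0.3,0.3,1,0],[0.55,0.5,2.5,0],[0.55,0.5,5,0],[0.55,0.5,7.5,0],[0.55,0.5,9.5,0],[0.55,0.5,11,0],[0.55,0.5,11.7,0],[0.55,0.5,11.7,0]]]'; python3 -m pendant '[[[0,0,0,0],[0,0,0,0],[0,0,0,0],[0,0,0,0],[0,0,0,0],[0,0,0,0],[0,0,0,0],[0,0,0,0]]]' 4 16; python3 go.py
```

```text
clock: 31.9
tool_pos: [0.3602, -0.2768, 0.0328]
eef_rot: [-0.0, 0.988, -0.154, -0.001]
force: [0.1, 0.5, 0.6]
finger_gap: 0.997
finger_force: 0.0
clock: 32.7
tool_pos: [0.3606, -0.2771, 0.0339]
eef_rot: [0.0, 0.988, -0.154, 0.0]
force: [-0.2, 0.8, 2.7]
finger_gap: 0.529
finger_force: 16.0
clk 32.7 tcp [ 0.3606 -0.2771  0.0339] psi -1.879 q [-0.74  0.34  1.94 -0.    0.86  1.14] gap mm 49.7 ff 16.0 tilt [ 0.0002 -0.0002]
```

```bash
python3 -m pendant '[[[0,0,-0.5,0],[0,0,-2,0],[0,0,-4,0],[0,0,-6,0],[0,0,-8,0],[0,0,-9.5,0],[0,0,-10,0],[0,0,-10,0]]]'; python3 go.py 0.5575,-0.4348,0.134,-1.643
```

```text
clock: 33.5
tool_pos: [0.3607, -0.2771, 0.1341]
eef_rot: [0.0, 0.988, -0.154, 0.0]
force: [0.4, -0.3, -0.5]
finger_gap: 0.532
finger_force: 16.0
clk 33.5 tcp [ 0.3607 -0.2771  0.1341] psi -1.879 q [-0.74  0.18  1.87  0.    1.09  1.14] gap mm 50.0 ff 16.0 tilt [ 0.0007 -0.0006]
0.5575,-0.4348,0.134,-1.643 -> shift [23.54  9.05  0.03] turn -0.236
```

```bash
python3 -m pendant '[[[1,0.4,0,-0.02],[3.5,1.3,0,-0.05],[7,2.7,0,-0.09],[11,4.2,0,-0.13],[15,5.8,0,-0.17],[18.5,7.1,0,-0.2],[21,8.1,0,-0.23],[22.8,8.8,0,-0.236]]]'; python3 -m pendant '[[[0.7,0.25,0,0],[0.7,0.25,0.5,0],[0.7,0.25,1.5,0],[0.7,0.25,3,0],[0.7,0.25,4.5,0],[0.7,0.25,6,0],[0.7,0.25,7,0],[0.7,0.25,7,0]]]'; python3 go.py 0.5575,-0.4348,0.0379,-1.643
python3 - <<'E'
from h import *
from rig import snapshot
a=[snapshot(n)["image"][:,:,::-1] for n in("side","top")]
A=cv2.resize(a[0][234:384,270:400],(520,600),interpolation=cv2.INTER_CUBIC)
cv2.imwrite("pics/a8.png",cv2.convertScaleAbs(A,alpha=1.3))
E
```

```text
clock: 34.3
tool_pos: [0.5523, -0.431, 0.1313]
eef_rot: [-0.001, 0.999, -0.035, -0.001]
force: [0.1, 0.0, 0.1]
finger_gap: 0.532
finger_force: 16.0
clock: 35.1
tool_pos: [0.5573, -0.4325, 0.0616]
eef_rot: [-0.001, 0.999, -0.036, -0.001]
force: [0.9, 0.4, -0.4]
finger_gap: 0.534
finger_force: 16.0
clk 35.1 tcp [ 0.5573 -0.4325  0.0616] psi -1.643 q [-0.71  0.79  1.14  0.    1.21  0.93] gap mm 50.2 ff 16.0 tilt [-0.0022  0.0019]
0.5575,-0.4348,0.0379,-1.643 -> shift [0.04 0.23 2.37] turn -0.0
```

View pics/a8.png

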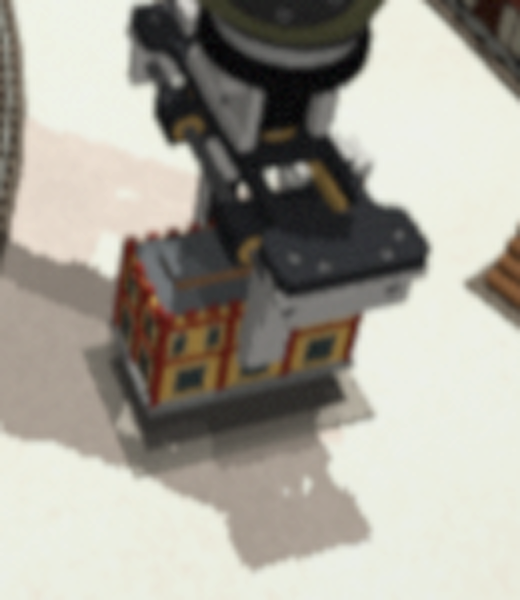

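The hall hangs level, just above the oblong slab and square to it. Lowering in two small steps.

```bash
python3 -m pendant '[[[0,0.1,0.5,0],[0,0.1,1,0],[0,0.1,1.4,0],[0,0.1,1.7,0],[0,0.1,1.8,0],[0,0.1,1.8,0],[0,0.1,1.8,0],[0,0.1,1.8,0]]]'; python3 go.py 0.5575,-0.4348,0.0379,-1.643
```

```text
clock: 36.0
tool_pos: [0.5579, -0.4341, 0.046]
eef_rot: [0.0, 0.999, -0.036, 0.0]
force: [-0.2, 0.3, -1.5]
finger_gap: 0.531
finger_force: 16.0
clk 36.0 tcp [ 0.5579 -0.4341  0.046 ] psi -1.643 q [-0.71  0.81  1.15 -0.    1.19  0.93] gap mm 49.9 ff 16.0 tilt [ 0.0002 -0.0002]
0.5575,-0.4348,0.0379,-1.643 -> shift [-0.04  0.07  0.81] turn 0.0
```

```bash
python3 -m pendant '[[[0,0.07,0.2,0],[0,0.07,0.4,0],[0,0.07,0.5,0],[0,0.07,0.6,0],[0,0.07,0.7,0],[0,0.07,0.75,0],[0,0.07,0.8,0],[0,0.07,0.82,0]]]'; python3 go.py 0.5575,-0.4348,0.0379,-1.643
```

```text
clock: 36.8
tool_pos: [0.5579, -0.4348, 0.038]
eef_rot: [0.0, 0.999, -0.036, 0.0]
force: [-1.4, 2.4, 4.3]
finger_gap: 0.53
finger_force: 16.0
clk 36.8 tcp [ 0.5579 -0.4348  0.038 ] psi -1.643 q [-0.71  0.82  1.15  0.    1.17  0.93] gap mm 49.8 ff 16.0 tilt [ 0.0003 -0.0003]
0.5575,-0.4348,0.0379,-1.643 -> shift [-0.04 -0.    0.01] turn -0.0
```

```bash
python3 -m pendant '[[[0,0,0,0],[0,0,0,0],[0,0,0,0],[0,0,0,0],[0,0,0,0],[0,0,0,0],[0,0,0,0],[0,0,0,0]]]' 8; python3 -m pendant '[[[0,0,-1,0],[0,0,-3,0],[0,0,-5,0],[0,0,-7,0],[0,0,-9,0],[0,0,-11,0],[0,0,-13,0],[0,0,-14,0]]]' 9.4;  python3 -m pendant '[[[-2,0,0,0],[-5,0,0,0],[-9,0,0,0],[-13,0,0,0],[-17,0,0,0],[-20,0,0,0],[-22,0,0,0],[-22,0,0,0]]]'; python3 go.py
python3 - <<'E'
from h import *
from rig import snapshot
a=snapshot("top");np.savez("top9.npz",**a)
im=cv2.resize(a["image"][115:265,90:440,::-1],(800,343),interpolation=cv2.INTER_CUBIC)
b=snapshot("side")["image"][90:200,150:350,::-1]
im2=cv2.resize(b,(800,440),interpolation=cv2.INTER_CUBIC)[:257]
cv2.imwrite("pics/a9.png",cv2.convertScaleAbs(np.vstack([im,im2]),alpha=1.3))
E
```

```text
clock: 37.6
tool_pos: [0.5578, -0.4348, 0.0375]
eef_rot: [0.0, 0.999, -0.036, -0.0]
force: [0.3, -0.8, 0.6]
finger_gap: 0.852
finger_force: 0.0
clock: 38.4
tool_pos: [0.5582, -0.4351, 0.1804]
eef_rot: [0.001, 0.999, -0.036, 0.001]
force: [-0.0, -0.7, 0.7]
finger_gap: 1.002
finger_force: 0.0
clock: 39.2
tool_pos: [0.3367, -0.4189, 0.178]
eef_rot: [0.0, 0.999, -0.037, 0.0]
force: [0.5, 0.9, 0.3]
finger_gap: 1.002
finger_force: 0.0
clk 39.2 tcp [ 0.3367 -0.4189  0.178 ] psi -1.645 q [-0.96  0.3   1.6  -0.    1.24  0.68] gap mm 94.2 ff 0.0 tilt [-0.     -0.0003]
```

View pics/a9.png

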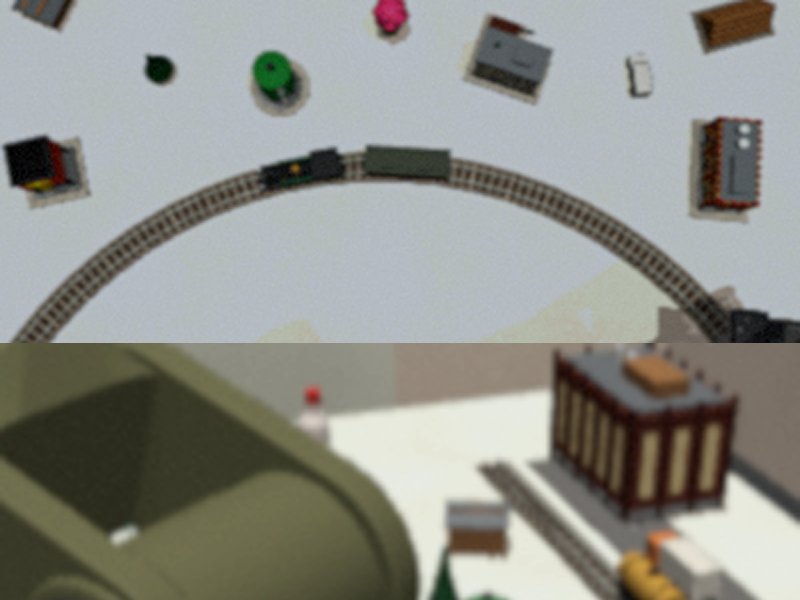

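All four stand upright on their slabs, and the engine and wagon look unmoved. I've now viewed 15 pictures, one over the limit of 14, so the last check will be numbers only.

Run:
```python
from h import *
from fit import F
s=load("top9.npz");s0=load("top0.npz");hsv=cv2.cvtColor(s["image"],cv2.COLOR_RGB2HSV)
m=cv2.inRange(hsv,(45,140,70),(80,255,255));M=np.zeros_like(m);M[130:170,195:230]=255
c,r=cv2.minEnclosingCircle(cv2.findNonZero(m&M));print("silo",c,r,px2w(s,*c,.102),"slab",F["slab_rd"][0][:2])
g=s["image"].max(2)
def comp(mask,u0,u1,v0,v1,z):
    b=np.zeros_like(mask);b[v0:v1,u0:u1]=mask[v0:v1,u0:u1]
    n,l,st,_=cv2.connectedComponentsWithStats(b.astype(np.uint8));i=1+st[1:,4].argmax()
    W=np.array([px2w(s,u,v,z) for v,u in np.argwhere(l==i)],np.float32)*1000
    return cv2.minAreaRect(W)
print("bunker top",comp((g<45),88,122,170,206,.096),F["slab_sq"][0][:3])
sat=hsv[:,:,1]
gr=(g>60)&(g<120)&(sat<70)
print("hall roof",comp(gr,395,425,165,212,.072),F["slab_ob"][0][:3])
print("hotel roof",comp(gr,290,335,120,160,.084),F["slab_L"][0][:3])
a=s["image"][175:205,200:290].astype(int)-s0["image"][175:205,200:290];print("train diff",np.abs(a).mean(),np.abs(a).max())
```

```text
silo (208.27777099609375, 145.27777099609375) 7.478879928588867 [0.65499476 0.14723725] slab [0.65813491 0.14620383]
bunker top ((537.5803833007812, 433.94830322265625), (51.01799392700195, 55.33075714111328), 15.47023868560791) [0.53701089 0.43745567 0.24931387]
hall roof ((559.2217407226562, -422.6932067871094), (79.93479919433594, 108.93883514404297), 88.23688507080078) [ 0.55745725 -0.43483658 -0.07153718]
hotel roof ((680.5838623046875, -149.09402465820312), (97.30432891845703, 93.66627502441406), 71.28363800048828) [ 0.68588488 -0.15536191 -0.32320009]
train diff 4.466049382716049 17
```

```bash
python3 -c "from rig import sign_off;print(sign_off())"
```

```text
the job is handed in; nothing more can be done
None
```

I set all four buildings down upright on their matching slabs and handed the job in at about 39 s; the engine and wagon look untouched, though I viewed 15 pictures against your limit of 14, and the last check could confirm only the silo and bunker (about 3–4 mm off centre), not the hall and hotel, which rest on arm position and pictures.

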